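Gauge the roller gap of a bench dough sheeter

ROBOT

A 6-joint arm with a two-finger parallel gripper is mounted at the origin on the work surface. World frame = base frame: x ahead of the robot, y to its left, z up, the work surface at z = 0. Lengths are in m, angles in rad, forces in N, time in s.
With the tool pointing down it reaches from about 0.225 to 0.875 m from the base axis. Payload 3.4 kg.
Tool frame: the origin (TCP) lies on the centre line of the jaws, within the pads' length; the fingertips stand 19 mm ahead of it and the grasp point (between the pads) is the TCP (nose_length is the distance from the TCP to the fingertips, in m); z points along the fingers, y is the direction in which the jaws open and shut (so a half turn about z gives the same grasp; the last joint's range is limited). The gripper opens to 85 mm and grips with 20 to 120 N. Pads are 22 mm wide; open, the fingers measure 114 mm over their backs; the gripper's body (76 mm by 85 mm) begins 54 mm behind the grasp point. The pads swing forward as they close: fully open they stand 13 mm farther back than shut.
Start: joints at [-1.287, 0.276, 1.505, -0, 1.361, -0.121], TCP at [0.226, -0.529, 0.25] pointing down, gripper open.
Joint ranges: [-2.89, 2.89], [-0.75, 2.08], [0.22, 2.7], [-1.18, 4.32], [0.11, 2.71], [-2.7, 2.7]. Speed limits (rad/s): [2.57, 2.57, 3.14, 3.14, 3.14, 3.14].

INTERFACE

Orientations are given as a unit quaternion [w, x, y, z].
In Python, from rig import * gives the robot as it stands.
- The arm moves only by the shell command python3 -m jog 'ROWS' [OPENING] [FORCE]. ROWS is JSON, one flat list of numbers, 6 for each row, row after row: the shift along the tool's x, y, z in mm, then the turn, a rotation vector about the tool's x, y, z in degrees. In form: [tx, ty, tz, wx, wy, wz, tx, ty, tz, wx, wy, wz, ...]. A call has 1 to 10 rows; each row is the pose to reach, as a shift and turn from the pose commanded when the call began, along the tool's axes at that moment; what a row does not reach only later rows make up. A row lasts 1/8 s, in which the tool goes at most 62.5 mm and 10.7 degrees, less where a joint would pass 70% of its speed; a pose out of reach is approached as far as the arm can. A call with a gripper value outside its range is refused whole. OPENING is the closure, from 0 (fully open) to 1 (shut), set as the call begins (- or left out, the last holds). The fingers move at their own pace and stop on an object; FORCE is the grip in N (left out, the last holds). Time passes only in rows, so rows that repeat a pose let the fingers close. It gives the time, the measured TCP pose, the force and the opening at its end, in the units of the state.
- get_state(): the state, without advancing time (a new reading comes with each control period).
- get_image(name): name is "side" or "top" or "wrist"; returns a dict with "frame" (400x640x3 uint8, red, green, blue), "camera_matrix" (3x3 intrinsics, pixels), "rvec" (rotation vector, rad) and "tvec" (3), from world to camera coordinates, as OpenCV has them. Camera axes: x right, y down, z forward; pixel columns grow to the right and rows downward; lengths in m; the calibration is good to about 2 mm. A picture is of the moment at which its call begins. There is no depth.
- sign_off(): hands the job in, once; it reports no verdict.
The state is a dict: "clock": time; "qpos": joint angles; "qd": joint speeds; "effort": joint torques, N m; "position": TCP position; "ee_rot": TCP orientation; "contact_force": force on the tool from outside, world axes, zero at the start; "moment": the same for the moment, N m; "width": finger opening in m.
Only numpy, scipy, OpenCV 4.12 (cv2) and the standard library are available. Lean on these libraries where they do the work, as an engineer would, in place of code of your own. Each camera call takes 0.05 s, during which the arm holds its last target.

TASK

The dough sheeter's thickness scale has slipped, so find its roller gap with the gauge leaves from the fitted tray: starting with the thinnest, lay a leaf flat on the feed board and slide its end in under the upper roller, and go on to thicker leaves until you have one that goes in and the next size up, pushed gently against the roller, that binds. Leave the thickest leaf that goes lying half way through the rollers, square to them, with its scribed mid line under the roller, so that the scale can be reset to it; leave every other leaf lying flat, on the feed board or in the tray. Do not force the roller out of its setting, and leave the rest of the kitchen things alone.

Things in the scene. Friction and masses are not known exactly. Their poses are not given: they have to be found in the camera images.
- sheeter: Fixed bench dough sheeter, left or right of the tray. Wooden boards 340 mm wide, top 60 mm up, run along its +x (feed direction, away from the robot) from x -110 to 360 mm through two rollers at x 160. Origin on the worktop, z up. Cheeks 12 mm thick at y +-179, x 123 to 197, 173 mm high with knobs; tie bar at x 190, z 140; crank to y -269 at x 160.
- nip (a point): Point on the board top (60 mm above the worktop) straight under the axis of the upper roller, half way along it; axes as the sheeter's. The lower roller is flush with the boards. The upper roller is a plain steel cylinder 50 mm in diameter, 340 mm long (y -170 to 170). Three leaves have room side by side. A pastry brush lies on the run-out board, 100 mm or more beyond.
- roller_front (a point): Point on the feed board top, 25 mm before nip, straight under the foremost line of the upper roller. The unknown gap between board and roller is 9 to 15 mm, the same all along the roller and different each time. The roller does not lift: a leaf thicker than the gap meets it and stops dead, its end 2 to 20 mm before the nip line; a thinner one slides on through.
- tray: Fixed wooden tray 179 (x) by 183 (y) mm; floor 8, ribs 24 mm above the worktop. Origin under its centre. The leaves lie flat along x at y -62 (thinnest), 0, 62 mm (thickest). Their ends are in close slots; a finger channel 68 mm wide crosses along y at x 0, so here a leaf can be gripped only across its middle, with 34 mm between neighbours.
- leaf_a: Gauge leaf, plain aluminium bar 160 mm long (x), 28 mm wide (y), 8 mm thick, 0.10 kg, one punched dot; the thinnest. Origin at the centre of its underside, z up. A dark line is scribed across the top at mid length. Either end may go first.
- leaf_b: Gauge leaf as leaf_a but 12 mm thick, 0.15 kg, two punched dots.
- leaf_c: Gauge leaf as leaf_a but 16 mm thick, 0.19 kg, three punched dots.
- spice_jar: Bystander: glass jar 52 mm across, 90 mm high, standing beyond the tray. Origin under its centre.
- measuring_cup: Bystander: steel cup 68 mm across, 60 mm high, standing beyond the tray. Origin under its centre.
Things that resemble listed ones, but are neither listed nor needed, are in the scene too. Leave any yellow look-alike of the leaf_b alone.

How it is judged:
By the outcome, as a careful person would: the job done as asked, in the order asked, and still so for the second after the job is handed in, with the robot touching nothing.
It also fails if it takes over 72 s, if anything falls off the work surface, if the arm or the gripper's body presses on something with over 40 N, if the wrist force passes 120 N, or if a joint passes its speed limit or range.

## Working session

There is one attempt and no reset: what is moved stays moved. The work goes in short steps, Python scripts to look and compute and a shell command to move; the robot and the scene stay as the last step left them, time stands still between calls to the robot, and variables do not carry over. Pictures are saved under pics/ and viewed, and the job is handed in when it is done.

```bash
ls; mkdir -p pics; python3 - <<'E'
from rig import *
import cv2
print(get_state())
for n in ("side","top","wrist"):
    d=get_image(n); cv2.imwrite(f"pics/{n}0.png",d["frame"][:,:,::-1]); print(n,d["camera_matrix"].tolist(),d["rvec"],d["tvec"])
E
```

```text
pics
{'clock': 0.0, 'qpos': array([-1.28701333e+00,  2.76567995e-01,  1.50614962e+00,  1.88359725e-05,
        1.36067652e+00, -1.20979611e-01]), 'qd': array([-9.72448920e-04, -9.74002112e-04,  1.92745811e-03, -4.37718176e-05,
       -3.65458944e-04,  1.44119891e-03]), 'effort': array([-1.93824548e-03, -4.16782665e+01, -2.45806861e+01, -6.32837673e-04,
        1.11604683e-02,  1.15498770e-05]), 'position': array([ 0.22630704, -0.52805261,  0.2494485 ]), 'ee_rot': array([-8.98507051e-04,  9.79590706e-01,  2.01000590e-01, -6.40623053e-05]), 'contact_force': array([-0.05832778,  0.14547824,  0.43514542]), 'moment': array([-0.02492186, -0.02124   , -0.03489085]), 'width': 0.0855470610514527}
side [[415.3818878610056, 0.0, 319.89838631909817], [0.0, 415.3818878610056, 194.4395239395367], [0.0, 0.0, 1.0]] [ 0.35636003 -2.70228205  1.34312002] [0.57877783 0.13387329 0.86902647]
top [[361.03262485386637, 0.0, 319.4548069708033], [0.0, 361.03262485386637, 193.14539256164426], [0.0, 0.0, 1.0]] [ 2.13349668 -2.10739275  0.18574488] [0.00402457 0.61109692 0.85604724]
wrist [[306.1437040613082, 0.0, 316.49734885194505], [0.0, 306.1437040613082, 199.8214159827423], [0.0, 0.0, 1.0]] [-2.38427508  1.57297497  0.26177504] [-0.5739207  -0.0418524   0.38083674]
```

View pics/side0.png

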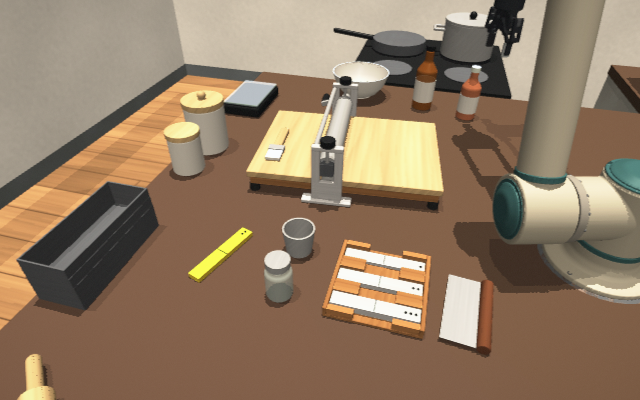

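View pics/top0.png

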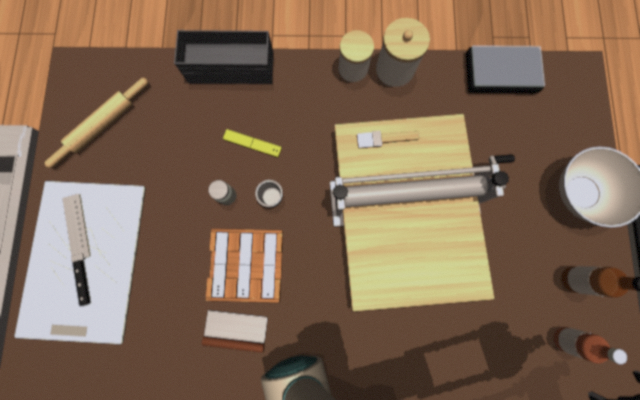

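View pics/wrist0.png

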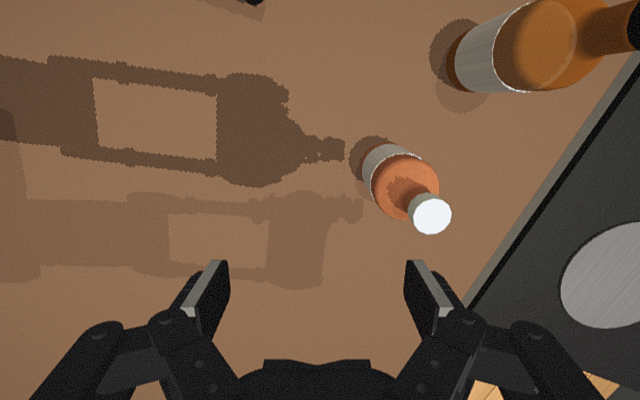

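The top view has +x up and +y left. The tray of three steel leaves is at about (245,265), the sheeter at (415,190), and the yellow look-alike at (252,142), which stays put. I'll enlarge the tray and sheeter next.

```bash
cat > h.py <<'E'
from rig import *
import cv2, numpy as np
from scipy.spatial.transform import Rotation as R
def cam(n):
    d=get_image(n); return d
def w(d,u,v,z):
    Rm=cv2.Rodrigues(np.array(d["rvec"]))[0]; t=np.array(d["tvec"]).ravel()
    ray=Rm.T@np.linalg.inv(d["camera_matrix"])@np.array([u,v,1.]); c=-Rm.T@t
    return c+ray*(z-c[2])/ray[2]
def proj(d,P):
    return cv2.projectPoints(np.array(P,float).reshape(-1,3),np.array(d["rvec"]),np.array(d["tvec"]),np.array(d["camera_matrix"]),None)[0].reshape(-1,2)
def crop(d,name,x0,y0,x1,y1,s):
    im=cv2.resize(d["frame"][y0:y1,x0:x1,::-1],None,fx=s,fy=s,interpolation=cv2.INTER_CUBIC)
    for u in range((x0+9)//10*10,x1,10):
        cv2.line(im,((u-x0)*s,0),((u-x0)*s,6 if u%50 else 14),(0,0,255),1)
        if u%20==0: cv2.putText(im,str(u),((u-x0)*s,22),0,.35,(0,0,255),1)
    for v in range((y0+9)//10*10,y1,10):
        cv2.line(im,(0,(v-y0)*s),(6,(v-y0)*s),(0,0,255),1)
        if v%20==0: cv2.putText(im,str(v),(8,(v-y0)*s+4),0,.35,(0,0,255),1)
    cv2.imwrite(f"pics/{name}.png",im)
def st():
    s=get_state(); q=s["ee_rot"]; print(round(s["clock"],2),np.round(s["position"]*1000,1),np.round(R.from_quat(np.r_[q[1:],q[0]]).as_matrix(),3).tolist(),np.round(s["contact_force"],1),round(s["width"]*1000,1))
E
python3 - <<'E'
from h import *
d=cam("top"); crop(d,"t1",195,220,295,310,8); crop(d,"t2",320,105,520,315,3)
d=cam("side"); crop(d,"s1",310,225,450,345,5)
E
```

```text
(no output)
```

View pics/t1.png

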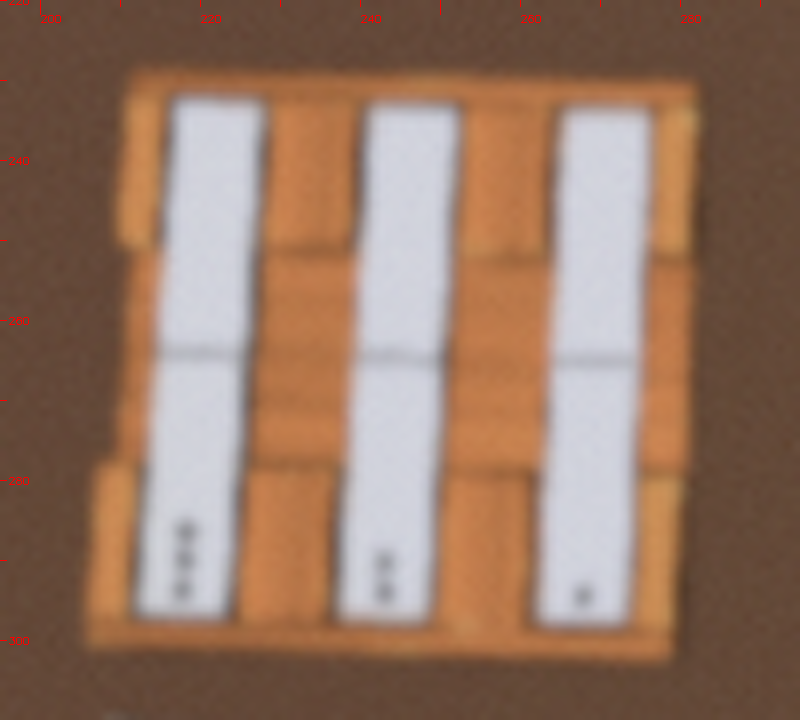

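View pics/t2.png

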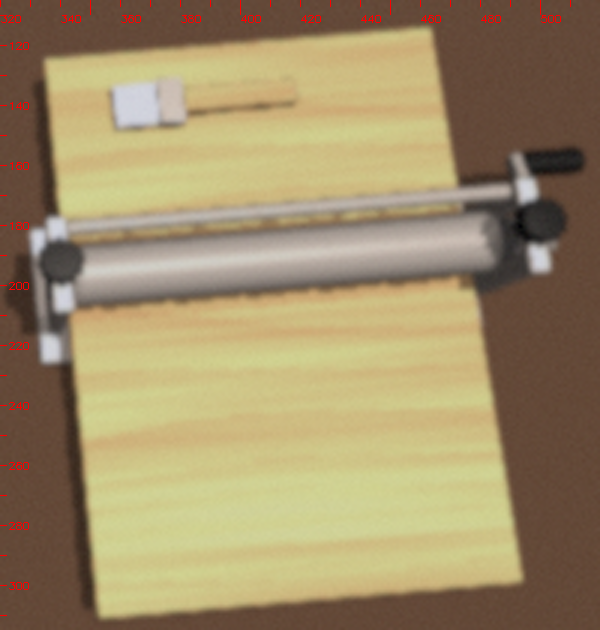

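View pics/s1.png

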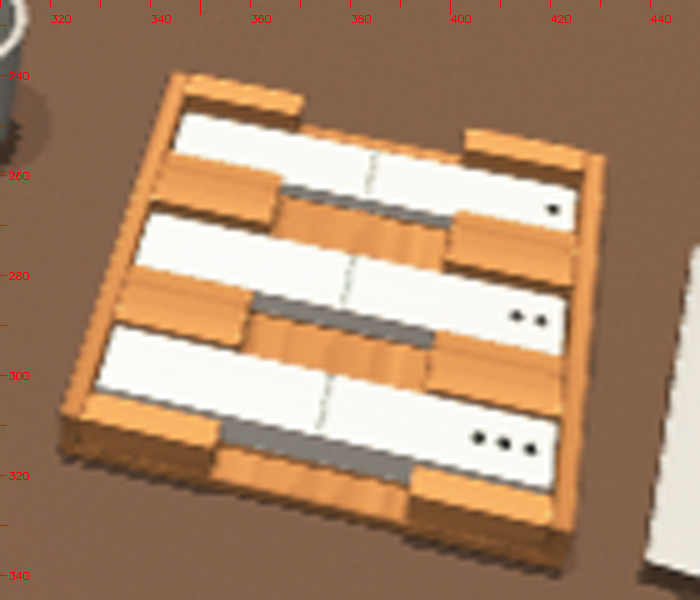

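The tray holds leaf a (one dot, right), b (two dots, middle) and c (three dots, left), all plain steel-coloured. The yellow bar is outside the tray. Next I'll compute the poses.

```bash
cat > loc.py <<'E'
from h import *
d=cam("top")
# leaf corners px in top: TL,TR,BR,BL (far-left ..)
f=lambda x,y:(195+x/8,220+y/8)
L={'a':(16,[f(561,107),f(651,108),f(631,627),f(537,626)]),'b':(20,[f(368,104),f(460,105),f(433,622),f(338,620)]),'c':(24,[f(172,98),f(265,99),f(230,620),f(135,617)])}
for k,(z,c) in L.items():
    P=np.array([w(d,u,v,z/1000)[:2]*1000 for u,v in c]); fr=(P[0]+P[1])/2; bk=(P[2]+P[3])/2
    v=fr-bk; print(k,P.mean(0).round(1),"len",np.linalg.norm(v).round(1),"wid",np.linalg.norm(P[0]-P[1]).round(1),"yaw",np.degrees(np.arctan2(v[1],v[0])).round(2))
g=lambda x,y:(320+x/3,105+y/3)
c=[g(44,60),g(432,28),g(523,580),g(99,618)]
P=np.array([w(d,u,v,.06)[:2]*1000 for u,v in c]); print(P.round(1))
fr=(P[0]+P[1])/2; bk=(P[2]+P[3])/2; v=fr-bk; L=np.linalg.norm(v); e=v/L
print("board len",L,"w",np.linalg.norm(P[0]-P[1]),np.linalg.norm(P[2]-P[3]),"yaw",np.degrees(np.arctan2(v[1],v[0])), "yaw from y edges",[np.degrees(np.arctan2(-(a-b)[0],(a-b)[1])) for a,b in((P[0],P[1]),(P[3],P[2]))])
print("nip",P.mean(0)+e*(160-125))
dw=cam("wrist"); s=get_state()
Rm=cv2.Rodrigues(np.array(dw["rvec"]))[0]; cpos=-Rm.T@np.array(dw["tvec"]).ravel()
q=s["ee_rot"]; T=R.from_quat(np.r_[q[1:],q[0]]).as_matrix(); print("cam in tool mm",T.T@(cpos-s["position"])*1000); st()
E
python3 loc.py
```

```text
a [429.8 137.2] len 162.2 wid 29.2 yaw -0.27
b [430.4 198.7] len 160.9 wid 29.8 yaw -0.31
c [430.9 261.1] len 161.5 wid 30.0 yaw -0.41
[[ 791.6  -25.8]
 [ 824.4 -363.8]
 [ 360.6 -407.8]
 [ 327.   -71.8]]
board len 466.35526883876247 w 339.53597121780285 337.7075099990446 yaw 5.5364178650842 yaw from y edges [np.float64(5.531678268848684), np.float64(5.721244801213397)]
nip [ 610.73635182 -213.90276059]
cam in tool mm [  82.89317628   -0.45946787 -123.81586088]
0.35 [ 226.4 -528.4  250.1] [[0.919, 0.394, -0.0], [0.394, -0.919, 0.0], [0.0, -0.0, -1.0]] [-0.7 -0.3  0.6] 85.6
```

```bash
cat > go.py <<'E'
from h import *
import sys
# args: x y z(mm) yaw(deg) -> shift in tool axes and turn
a=list(map(float,sys.argv[1:])); s=get_state(); q=s["ee_rot"]; T=R.from_quat(np.r_[q[1:],q[0]]).as_matrix()
c,n=np.cos(np.radians(a[3])),np.sin(np.radians(a[3]))
G=np.array([[c,n,0],[n,-c,0],[0,0,-1.]])
print("shift",(T.T@(np.array(a[:3])-s["position"]*1000)).round(1),"turn",np.degrees(R.from_matrix(T.T@G).as_rotvec()).round(2)); st()
E
cat > nf.py <<'E'
from h import *
# nip frame -> world : y lane, x along ; prints world
import sys
NIP=np.array([610.7,-213.9]); Y=np.radians(5.55)
E
python3 go.py 429.8 137.2 120 -0.3
```

```text
shift [ 449.1 -531.7  130.3] turn [-2.000e-02  0.000e+00  2.349e+01]
0.35 [ 226.4 -528.4  250.1] [[0.919, 0.394, -0.0], [0.394, -0.919, 0.0], [0.0, -0.0, -1.0]] [-0.7 -0.3  0.6] 85.6
```

```bash
python3 -m jog '[449,-532,0,0,0,23.5,449,-532,0,0,0,23.5,449,-532,0,0,0,23.5,449,-532,0,0,0,23.5,449,-532,0,0,0,23.5,449,-532,0,0,0,23.5,449,-532,0,0,0,23.5,449,-532,0,0,0,23.5,449,-532,50,0,0,23.5,449,-532,100,0,0,23.5]' 0.45 40; python3 go.py 429.8 137.2 70 -0.3
```

```text
clock: 1.6
position: [0.4074, 0.0605, 0.2028]
ee_rot: [0.0, 1.0, -0.002, 0.003]
contact_force: [1.1, 0.2, 0.1]
width: 0.047
shift [ 21.3 -76.8 132.9] turn [ 0.02 -0.34  0.06]
1.6 [407.4  60.5 202.8] [[1.0, -0.004, 0.006], [-0.004, -1.0, -0.0], [0.006, 0.0, -1.0]] [1.1 0.2 0.1] 47.0
```

```bash
python3 -m jog '[21,-60,40,0,0,0,21,-77,90,0,0,0,21,-77,130,0,0,0,21,-77,130,0,0,0,21,-77,130,0,0,0]'; python3 go.py 429.8 137.2 32 -0.3; python3 - <<'E'
from h import *
d=cam("wrist"); cv2.imwrite("pics/w1.png",d["frame"][:,:,::-1])
d=cam("side"); crop(d,"s2",300,180,460,340,4)
E
```

```text
clock: 2.22
position: [0.4281, 0.1351, 0.073]
ee_rot: [-0.0, 1.0, -0.003, 0.001]
contact_force: [0.2, -0.5, -0.5]
width: 0.047
shift [ 1.6 -2.1 41. ] turn [-0.01 -0.13 -0.03]
2.23 [428.1 135.1  73. ] [[1.0, -0.006, 0.002], [-0.006, -1.0, 0.0], [0.002, -0.0, -1.0]] [ 0.2 -0.5 -0.5] 47.0
```

View pics/w1.png

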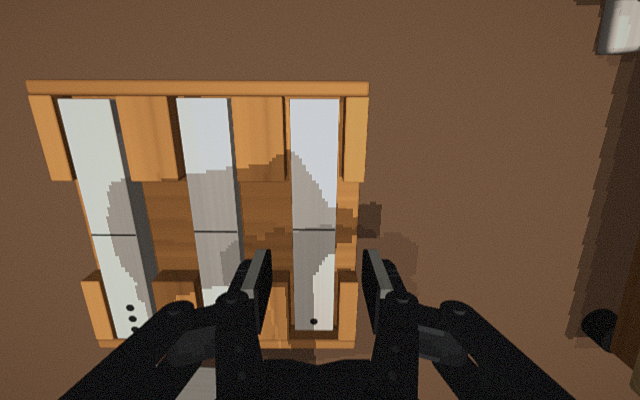

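View pics/s2.png

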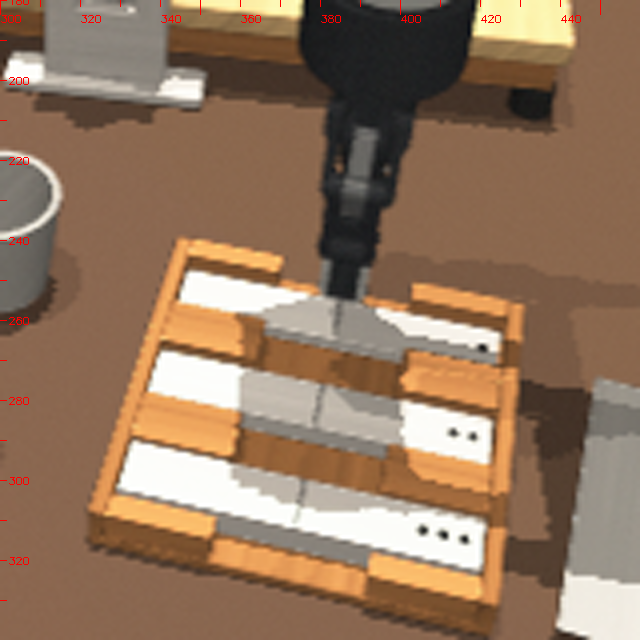

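Wrist view: leaf a is between the open fingers, with its mid line from (292,229) to (335,229). Next, a check of where that puts its centre.

```bash
python3 - <<'E'
from h import *
d=cam("wrist")
for u,v,z in ((292,229.5,16),(336,229.5,16),(291,98,16),(337,98,16),(194,231,20),(237,231,20),(91,235,24),(135,234,24)): print(w(d,u,v,z/1000)*1000)
E
```

```text
[429.60907639 151.19016674  16.        ]
[429.41586886 122.6842419   16.        ]
[510.4382554  149.15350502  16.        ]
[510.26477804 123.21959502  16.        ]
[430.78002241 213.05720776  20.        ]
[430.59503759 185.76914886  20.        ]
[430.29592965 275.84261642  24.        ]
[430.79213085 248.293733    24.        ]
```

```bash
python3 -m jog '[1.5,-2,25,0,0,0,1.5,-2,45,0,0,0,1.5,-2,45,0,0,0]'; python3 -m jog '[0,0,0,0,0,0,0,0,0,0,0,0,0,0,0,0,0,0,0,0,0,0,0,0]' 0.8 40; python3 - <<'E'
from h import *
st()
d=cam("side"); crop(d,"s3",300,180,460,340,4)
E
```

```text
clock: 2.75
position: [0.4283, 0.1368, 0.027]
ee_rot: [0.0, 1.0, -0.003, -0.0]
contact_force: [-0.4, 0.1, -0.2]
width: 0.0471
clock: 3.25
position: [0.4296, 0.1372, 0.0282]
ee_rot: [-0.0, 1.0, -0.003, 0.001]
contact_force: [-0.8, -0.6, 7.1]
width: 0.0262
3.25 [429.6 137.2  28.2] [[1.0, -0.005, 0.003], [-0.005, -1.0, 0.0], [0.003, -0.0, -1.0]] [-0.8 -0.6  7.1] 26.2
```

View pics/s3.png

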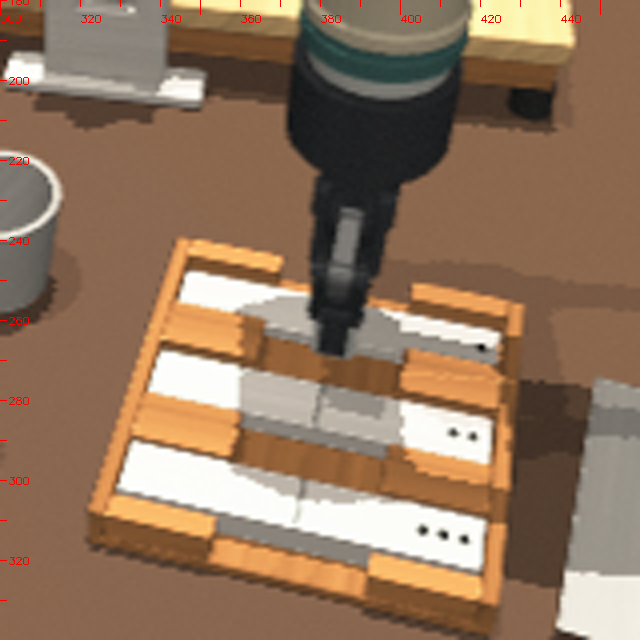

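```bash
python3 -m jog '[0,0,-2,0,0,0,0,0,-2,0,0,0,0,0,-20,0,0,0,0,0,-40,0,0,0,0,0,-40,0,0,0]'; python3 - <<'E'
from h import *
st()
d=cam("side"); crop(d,"s4",300,180,460,340,4)
E
python3 - <<'E'
import numpy as np
n=np.array([610.7,-213.9]);a=np.radians(5.55)
for x in(-130,):
  for y in(95,0,-95): print(x,y,n+[x*np.cos(a)-y*np.sin(a),x*np.sin(a)+y*np.cos(a)])
E
python3 go.py 473 -132 200 5.55
```

```text
clock: 3.92
position: [0.4295, 0.1374, 0.0677]
ee_rot: [-0.0, 1.0, -0.003, 0.002]
contact_force: [0.2, -0.4, -0.7]
width: 0.0264
3.92 [429.5 137.4  67.7] [[1.0, -0.005, 0.003], [-0.005, -1.0, 0.0], [0.003, -0.0, -1.0]] [ 0.2 -0.4 -0.7] 26.4
-130 95 [ 472.12155236 -131.91821026]
-130 0 [ 481.30941684 -226.47286719]
-130 -95 [ 490.49728132 -321.02752411]
shift [  45.9  269.  -133.1] turn [-0.   -0.07 -5.85]
3.98 [428.7 137.3  66.9] [[1.0, -0.005, 0.001], [-0.005, -1.0, 0.0], [0.001, -0.0, -1.0]] [-0.2 -0.  -1.4] 26.8
```

View pics/s4.png

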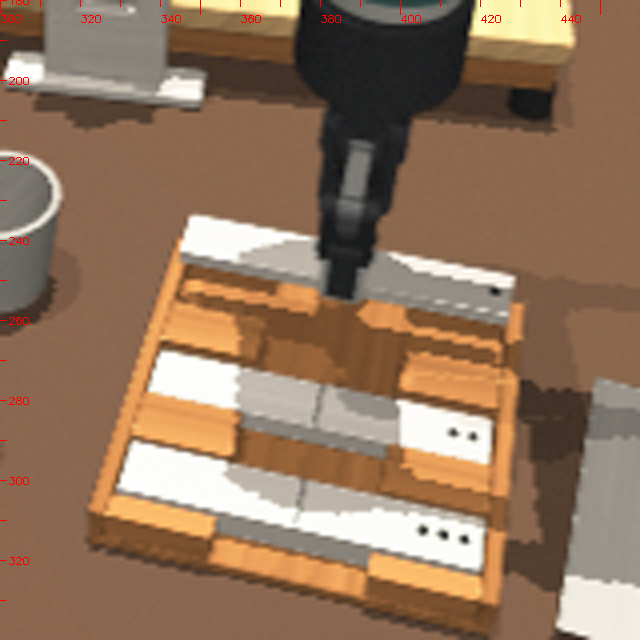

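```bash
python3 go.py 452 -134 130 5.55; python3 -m jog '[0,0,-60,0,0,-3,10,60,-63,0,0,-5.8,20,120,-63,0,0,-5.8,22,180,-63,0,0,-5.8,24,240,-63,0,0,-5.8,24.5,271,-63,0,0,-5.8,24.5,271,-63,0,0,-5.8]';python3 go.py 452 -134 83 5.55;  python3 - <<'E'
from h import *
d=cam("top"); crop(d,"t3",320,105,520,315,3)
d=cam("side"); crop(d,"s5",240,90,460,240,3)
E
```

```text
shift [ 24.8 271.1 -63.1] turn [-0.   -0.07 -5.85]
3.98 [428.7 137.3  66.9] [[1.0, -0.005, 0.001], [-0.005, -1.0, 0.0], [0.001, -0.0, -1.0]] [-0.2 -0.  -1.4] 26.8
clock: 4.85
position: [0.4512, -0.1359, 0.1286]
ee_rot: [-0.0, 0.999, 0.046, -0.001]
contact_force: [-0.4, 0.4, 0.1]
width: 0.0268
shift [ 1.  -1.8 45.6] turn [-0.03  0.08 -0.28]
4.85 [ 451.2 -135.9  128.6] [[0.996, 0.092, -0.001], [0.092, -0.996, 0.0], [-0.001, -0.0, -1.0]] [-0.4  0.4  0.1] 26.8
```

View pics/t3.png

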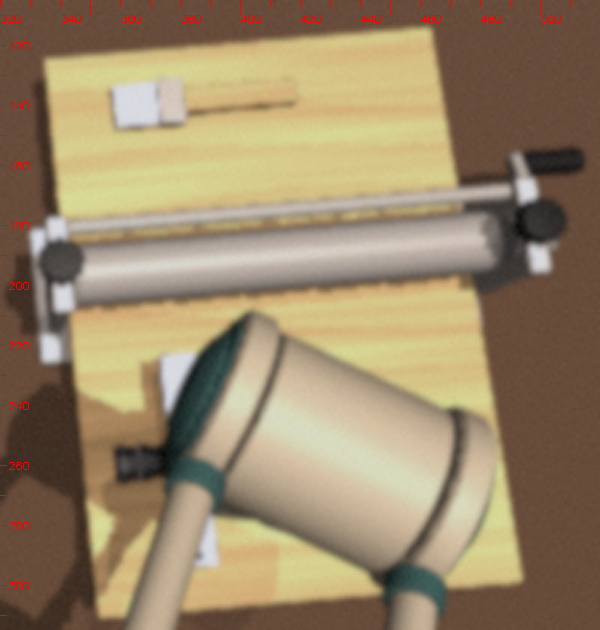

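View pics/s5.png

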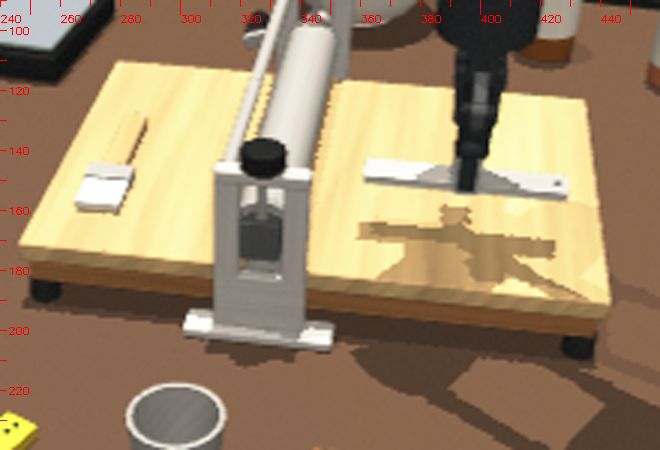

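```bash
python3 -m jog '[1,-2,30,0,0,-0.3,1,-2,44,0,0,-0.3,1,-2,47.5,0,0,-0.3,1,-2,47.5,0,0,-0.3,1,-2,47.5,0,0,-0.3]';python3 -m jog '[0,0,0,0,0,0,0,0,0,0,0,0,0,0,0,0,0,0]' 0.45;  python3 go.py 452 -134 100 5.55
```

```text
clock: 5.58
position: [0.4529, -0.132, 0.083]
ee_rot: [0.0, 0.999, 0.051, 0.001]
contact_force: [-0.7, 0.2, -1.2]
width: 0.0266
clock: 5.95
position: [0.4525, -0.132, 0.0825]
ee_rot: [0.0, 0.999, 0.05, 0.0]
contact_force: [0.7, 0.6, -0.8]
width: 0.0471
shift [ -0.6   2.  -17.5] turn [ 0.02 -0.03  0.24]
5.95 [ 452.5 -132.    82.5] [[0.995, 0.101, 0.001], [0.101, -0.995, -0.0], [0.0, 0.0, -1.0]] [ 0.7  0.6 -0.8] 47.1
```

```bash
python3 -m jog '[-50,2,0,0,0,0.2,-55,2,0.5,0,0,0.2,-55,2,0.5,0,0,0.2]'; python3 -m jog '[0,0,0,0,0,0,0,0,0,0,0,0,0,0,0,0,0,0]' 0.8 30; python3 - <<'E'
from h import *
st()
d=cam("wrist"); cv2.imwrite("pics/w2.png",d["frame"][:,:,::-1])
d=cam("side"); crop(d,"s6",240,90,460,240,3)
E
```

```text
clock: 6.32
position: [0.3981, -0.1397, 0.082]
ee_rot: [0.0, 0.999, 0.048, 0.001]
contact_force: [-0.5, 0.9, -0.2]
width: 0.0469
clock: 6.7
position: [0.3992, -0.1398, 0.0823]
ee_rot: [0.001, 0.999, 0.049, 0.001]
contact_force: [1.0, 0.6, 4.4]
width: 0.0265
6.7 [ 399.2 -139.8   82.3] [[0.995, 0.098, 0.002], [0.098, -0.995, -0.001], [0.002, 0.001, -1.0]] [1.  0.6 4.4] 26.5
```

View pics/w2.png

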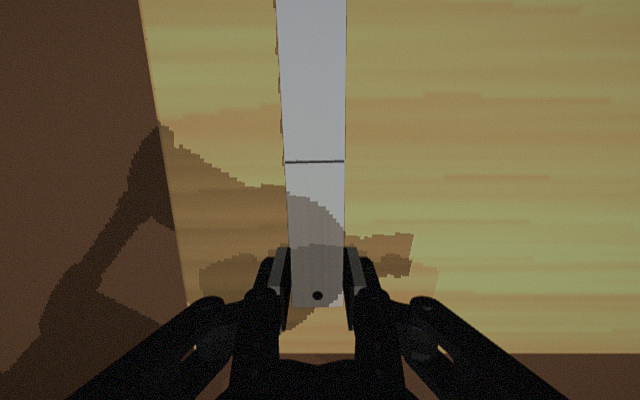

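View pics/s6.png

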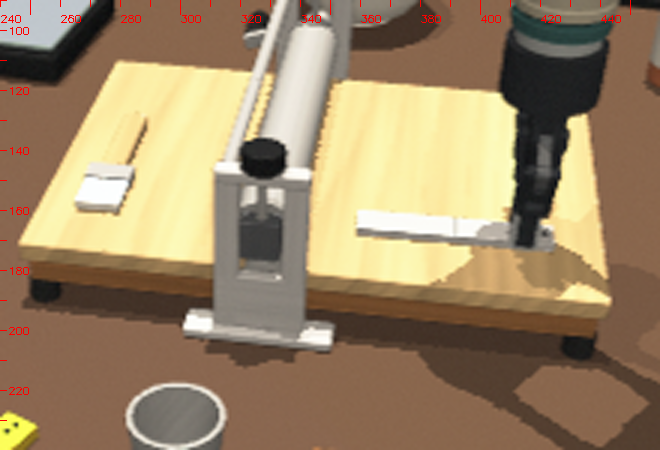

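Wrist view: leaf a is gripped at its dotted rear end, mid line (285,162)–(344,161), and the board's left edge runs from (140,0) to (172,200). I'll compare the leaf yaw with the board yaw.

```bash
python3 - <<'E'
from h import *
d=cam("wrist"); crop(d,"w2c",130,0,360,200,3)
f=lambda u,v,z:w(d,u,v,z)[:2]*1000
yaw=lambda a,b:np.degrees(np.arctan2(*(a-b)[::-1]))
print("leaf L",yaw(f(276.5,5,.068),f(287.5,240,.068)),"R",yaw(f(346,5,.068),f(344,240,.068)),"edge",yaw(f(140,2,.06),f(172,205,.06)))
print("mid",(f(285,162,.068)+f(344,161,.068))/2, f(285,162,.068)-f(344,161,.068))
E
```

```text
leaf L 6.276563489774494 R 6.797403185232153 edge 5.426431762346108
mid [ 453.03668396 -133.28220496] [-3.0813973  26.83827697]
```

View pics/w2c.png

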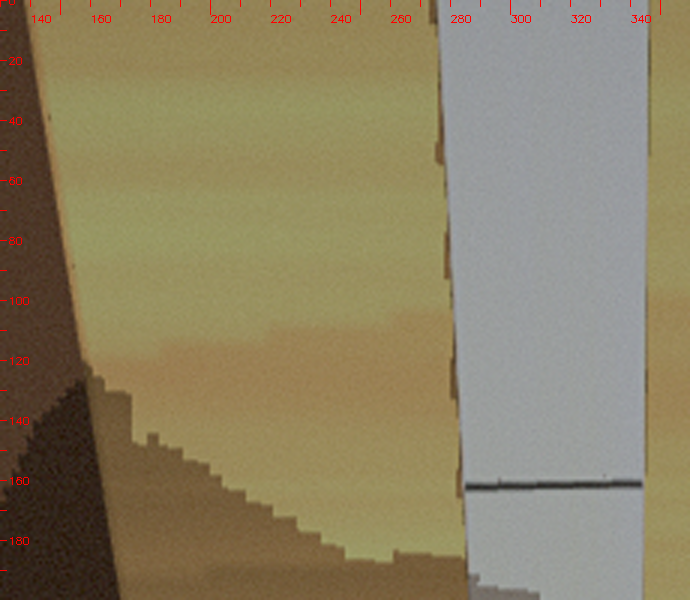

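```bash
python3 -m jog '[20,0,-0.5,0,0,0.7,40,0,-0.5,0,0,0.7,55,0,-0.5,0,0,0.7,65,0,-0.5,0,0,0.7,75,0,-0.5,0,0,0.7,85,0,-0.5,0,0,0.7,95,0,-0.5,0,0,0.7,100,0,-0.5,0,0,0.7,100,0,-0.5,0,0,0.7]'; python3 - <<'E'
from h import *
st()
d=cam("wrist"); cv2.imwrite("pics/w3.png",d["frame"][:,:,::-1])
d=cam("side"); crop(d,"s7",240,90,460,240,3)
E
```

```text
clock: 7.98
position: [0.4976, -0.1294, 0.0823]
ee_rot: [-0.0, 0.999, 0.043, -0.001]
contact_force: [-3.7, -0.2, 6.1]
width: 0.027
7.97 [ 497.6 -129.4   82.3] [[0.996, 0.086, -0.001], [0.086, -0.996, -0.0], [-0.001, -0.0, -1.0]] [-3.7 -0.2  6.1] 27.0
```

View pics/w3.png

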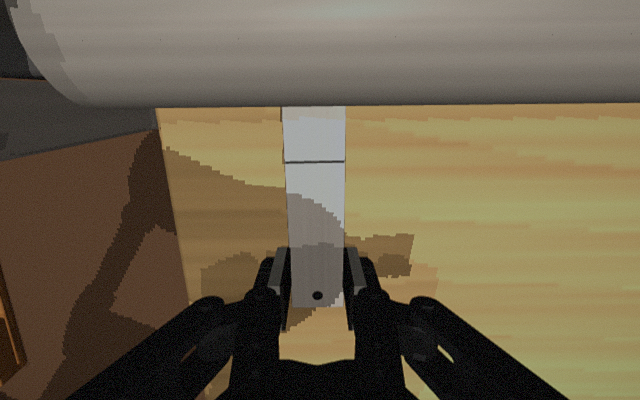

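View pics/s7.png

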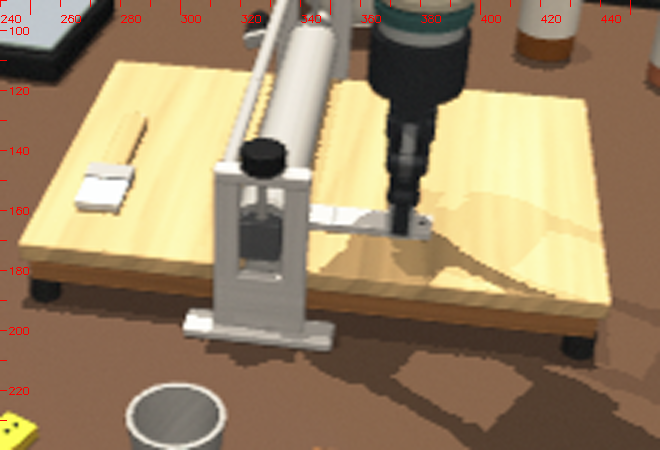

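Leaf a goes in: the mid line stayed at the same pixel while the gripper advanced 100 mm, and the drag was only 4 N. I'll release it there and fetch leaf b.

```bash
python3 -m jog '[0,0,0,0,0,0,0,0,0,0,0,0,0,0,-20,0,0,0,-15,0,-50,0,0,0,-30,0,-60,0,0,0]' 0.45; python3 go.py 430.5 199.4 80 -0.3
```

```text
clock: 8.7
position: [0.4683, -0.1326, 0.1435]
ee_rot: [0.001, 0.999, 0.043, 0.001]
contact_force: [-0.5, -0.1, -0.5]
width: 0.047
shift [  -9.4 -334.1   63. ] turn [ 0.08 -0.17  5.21]
8.7 [ 468.3 -132.6  143.5] [[0.996, 0.086, 0.003], [0.086, -0.996, -0.001], [0.003, 0.001, -1.0]] [-0.5 -0.1 -0.5] 47.0
```

```bash
python3 -m jog '[-3,-60,0,0,0,5.2,-6,-120,0,0,0,5.2,-9,-180,0,0,0,5.2,-9,-240,10,0,0,5.2,-9,-300,40,0,0,5.2,-9.5,-334,63,0,0,5.2,-9.5,-334,63,0,0,5.2]'; python3 go.py 430.5 199.4 30.5 -0.3
```

```text
clock: 9.57
position: [0.427, 0.2012, 0.077]
ee_rot: [0.001, 1.0, -0.001, -0.002]
contact_force: [-0.1, -0.8, 0.6]
width: 0.0471
shift [ 3.8  1.7 46.5] turn [0.06 0.28 0.22]
9.57 [427.  201.2  77. ] [[1.0, -0.001, -0.005], [-0.001, -1.0, -0.001], [-0.005, 0.001, -1.0]] [-0.1 -0.8  0.6] 47.1
```

```bash
python3 -m jog '[2,0.5,25,0,0,0.2,2,0.5,48,0,0,0.2,2,0.5,48,0,0,0.2,2,0.5,48,0,0,0.2]'; python3 go.py 430.5 199.4 30.5 -0.3;  python3 -m jog '[0,0,0,0,0,0,0,0,0,0,0,0,0,0,0,0,0,0,0,0,-15,0,0,0,0,0,-50,0,0,0,0,0,-60,0,0,0]' 0.8 40; python3 go.py 455 -230 140 5.55; python3 - <<'E'
from h import *
d=cam("side"); crop(d,"s8",300,180,460,340,4)
E
```

```text
clock: 10.07
position: [0.4321, 0.1987, 0.032]
ee_rot: [-0.0, 1.0, -0.005, 0.001]
contact_force: [0.9, 0.5, 0.9]
width: 0.0466
shift [-1.6 -0.7  1.5] turn [-0.01 -0.06 -0.26]
10.07 [432.1 198.7  32. ] [[1.0, -0.01, 0.001], [-0.01, -1.0, 0.0], [0.001, -0.0, -1.0]] [0.9 0.5 0.9] 46.6
clock: 10.82
position: [0.4328, 0.1997, 0.0931]
ee_rot: [-0.001, 1.0, -0.004, 0.002]
contact_force: [0.2, -0.3, -1.8]
width: 0.0266
shift [ 26.2 429.4 -47.3] turn [-0.06 -0.24 -6.05]
10.82 [432.8 199.7  93.1] [[1.0, -0.009, 0.004], [-0.009, -1.0, 0.001], [0.004, -0.001, -1.0]] [ 0.2 -0.3 -1.8] 26.6
```

View pics/s8.png

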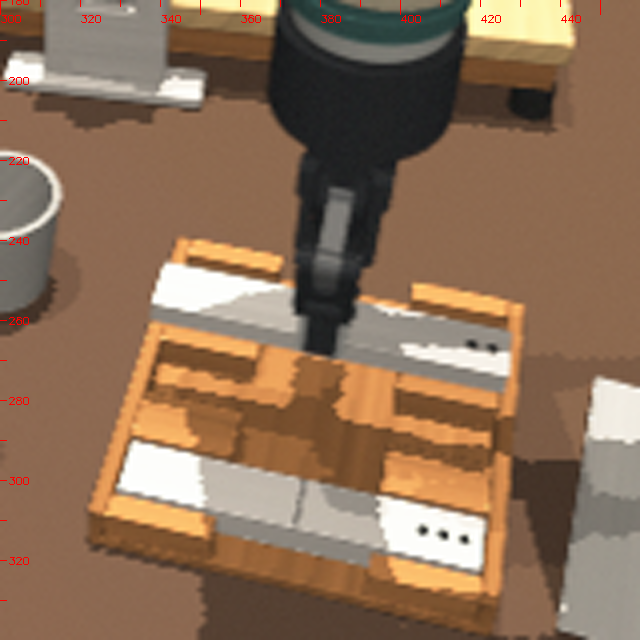

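```bash
python3 -m jog '[0,0,-45,0,0,-3,0,60,-47,0,0,-6,0,120,-47,0,0,-6,5,180,-47,0,0,-6,10,240,-47,0,0,-6,15,300,-47,0,0,-6,25,360,-47,0,0,-6,32.5,420,-47,0,0,-6,32.5,428,-47,0,0,-6,32.5,428,-47,0,0,-6]'; python3 go.py 461.4 -228.4 86 5.55
```

```text
clock: 12.12
position: [0.4593, -0.2288, 0.137]
ee_rot: [-0.001, 0.999, 0.047, -0.001]
contact_force: [-0.3, 0.7, -0.9]
width: 0.0263
shift [ 2.3 -0.  51. ] turn [-0.13  0.12 -0.15]
12.12 [ 459.3 -228.8  137. ] [[0.996, 0.094, -0.002], [0.094, -0.996, 0.002], [-0.002, -0.002, -1.0]] [-0.3  0.7 -0.9] 26.3
```

Lower, release, step back 55 mm, regrip at the rear.

```bash
python3 -m jog '[1,0,30,0,0,0,1,0,48,0,0,0,1,0,52.5,0,0,0,1,0,52.5,0,0,0]'; python3 -m jog '[0,0,0,0,0,0,0,0,0,0,0,0,0,0,0,0,0,0]' 0.45; python3 go.py 405 -234 84 5.55
```

```text
clock: 12.62
position: [0.4611, -0.2276, 0.0859]
ee_rot: [-0.0, 0.999, 0.049, -0.0]
contact_force: [0.5, -0.1, -1.4]
width: 0.0265
clock: 13.0
position: [0.4615, -0.2291, 0.0863]
ee_rot: [0.0, 0.999, 0.048, 0.0]
contact_force: [-0.6, 0.2, -0.3]
width: 0.0467
shift [-56.7  -0.5   2.2] turn [ 0.04 -0.05 -0.06]
13.0 [ 461.5 -229.1   86.3] [[0.995, 0.096, 0.001], [0.096, -0.995, -0.001], [0.001, 0.001, -1.0]] [-0.6  0.2 -0.3] 46.7
```

```bash
python3 -m jog '[-50,0,2,0,0,0,-56,0,2.5,0,0,0,-56,0,2.5,0,0,0]'; python3 -m jog '[0,0,0,0,0,0,0,0,0,0,0,0,0,0,0,0,0,0]' 0.8 30; python3 - <<'E'
from h import *
st()
d=cam("wrist"); cv2.imwrite("pics/w4.png",d["frame"][:,:,::-1])
E
```

```text
clock: 13.38
position: [0.4056, -0.2347, 0.0836]
ee_rot: [0.0, 0.999, 0.047, 0.001]
contact_force: [0.1, 0.2, 0.0]
width: 0.047
clock: 13.75
position: [0.4067, -0.2348, 0.0838]
ee_rot: [0.001, 0.999, 0.048, 0.001]
contact_force: [0.7, -0.5, 5.8]
width: 0.0271
13.75 [ 406.7 -234.8   83.8] [[0.995, 0.096, 0.002], [0.096, -0.995, -0.001], [0.002, 0.002, -1.0]] [ 0.7 -0.5  5.8] 27.1
```

View pics/w4.png

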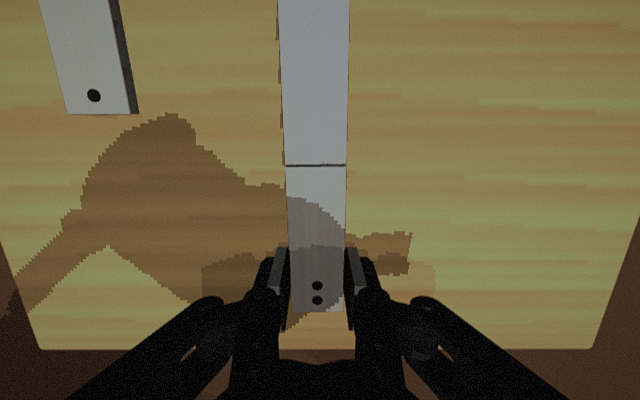

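```bash
python3 -m jog '[15,0,-0.5,0,0,0,30,0,-0.5,0,0,0,38,0,-0.5,0,0,0,42,0,-0.5,0,0,0,45,0,-0.5,0,0,0]' 0.8 20;  python3 -m jog '[2,0,0,0,0,0,4,0,0,0,0,0,6,0,0,0,0,0,8,0,0,0,0,0]'; python3 -m jog '[2,0,0,0,0,0,4,0,0,0,0,0,6,0,0,0,0,0]'; python3 - <<'E'
from h import *
st()
d=cam("wrist"); cv2.imwrite("pics/w5.png",d["frame"][:,:,::-1])
d=cam("side"); crop(d,"s9",240,90,460,240,3)
E
```

```text
clock: 14.42
position: [0.4484, -0.2296, 0.0838]
ee_rot: [-0.0, 0.999, 0.049, -0.002]
contact_force: [-7.3, -0.6, 8.2]
width: 0.0268
clock: 14.92
position: [0.4562, -0.2289, 0.0838]
ee_rot: [-0.0, 0.999, 0.049, -0.002]
contact_force: [-5.6, -1.0, 9.2]
width: 0.027
clock: 15.3
position: [0.4622, -0.2283, 0.0838]
ee_rot: [-0.0, 0.999, 0.049, -0.002]
contact_force: [-6.6, -0.7, 7.9]
width: 0.0266
15.3 [ 462.2 -228.3   83.8] [[0.995, 0.097, -0.005], [0.097, -0.995, 0.001], [-0.005, -0.001, -1.0]] [-6.6 -0.7  7.9] 26.6
```

View pics/w5.png

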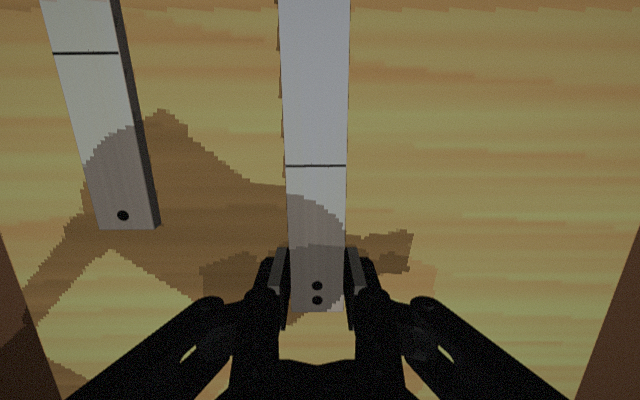

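View pics/s9.png

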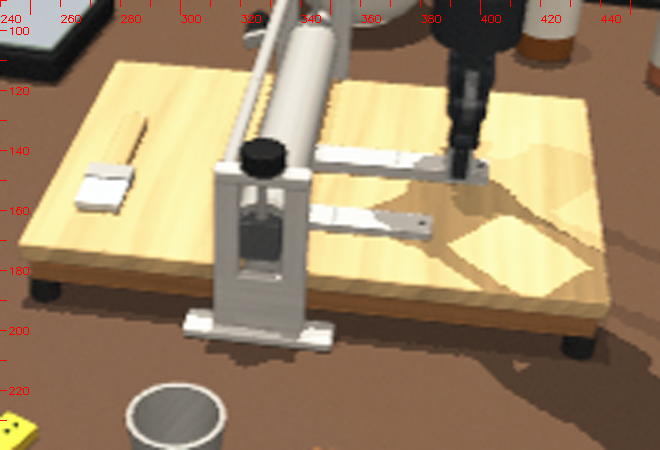

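Baseline drag is about 6 N and the front end is about 14 mm before the nip. I'll continue gently.

```bash
for i in 1 2 3; do python3 -m jog '[1.5,0,0,0,0,0,3,0,0,0,0,0,4,0,0,0,0,0]' | grep -E 'pos|force'; done
```

```text
position: [0.4662, -0.2279, 0.0838]
contact_force: [-7.3, -0.7, 9.1]
position: [0.4693, -0.2276, 0.0838]
contact_force: [-9.8, -2.2, 11.2]
position: [0.4699, -0.2274, 0.0838]
contact_force: [-16.0, -5.2, 15.9]
```

Force rises to 16 N and the motion stalls with the front about 6 mm before the nip, which looks like binding. I'll check for slip or tilt, then back off, level the leaf and retry once for certainty.

```bash
python3 -m jog '[0,0,0,0,0,0,0,0,0,0,0,0]'; python3 - <<'E'
from h import *
d=cam("wrist"); cv2.imwrite("pics/w6.png",d["frame"][:,:,::-1])
d=cam("side"); crop(d,"s10",290,90,410,190,6)
E
```

```text
clock: 16.77
position: [0.4699, -0.2274, 0.0838]
ee_rot: [-0.0, 0.999, 0.049, -0.007]
contact_force: [-15.5, -4.3, 14.9]
width: 0.027
```

View pics/w6.png

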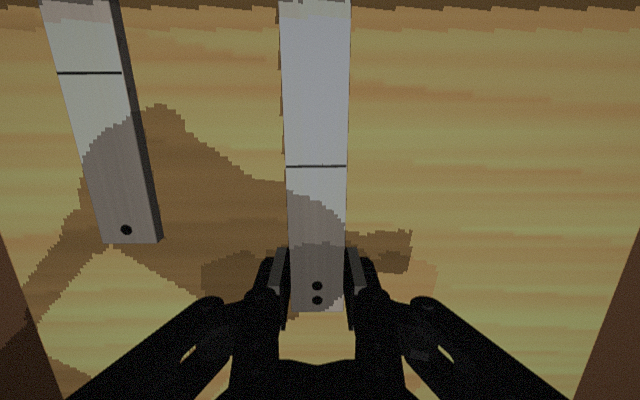

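View pics/s10.png

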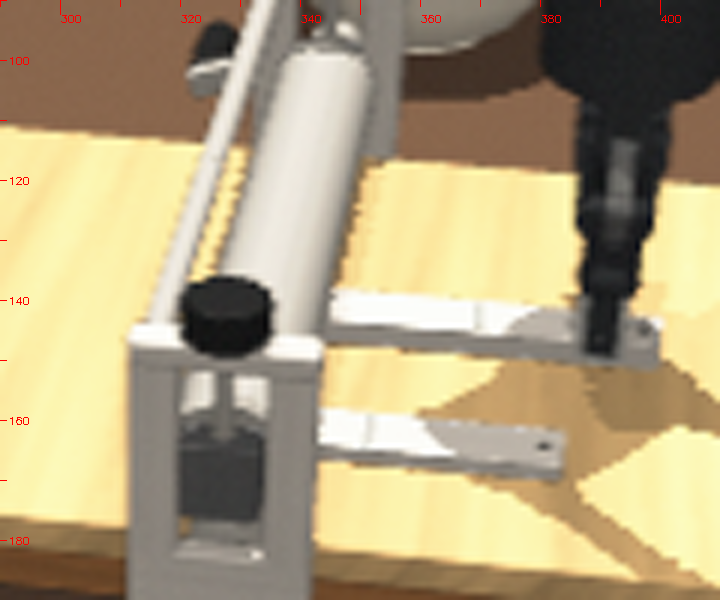

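```bash
python3 -m jog '[-6,0,0,0,0,0,-14,0,0,0,0,0,-14,0,0,0,0,0]'; python3 -m jog '[0,0,0,0,0,0,0,0,-0.5,0,0,0]' 0.45; python3 -m jog '[0,0,0,0,0,0,0,0,0,0,0,0,0,0,0,0,0,0]' 0.8; for i in 1 2 3 4; do python3 -m jog '[2,0,0,0,0,0,4,0,0,0,0,0]' | grep -E 'pos|force|rot'; done
```

```text
clock: 17.25
position: [0.4622, -0.2291, 0.0838]
ee_rot: [0.0, 0.999, 0.048, 0.0]
contact_force: [-0.0, -0.1, 3.2]
width: 0.0267
clock: 17.5
position: [0.4619, -0.2285, 0.0838]
ee_rot: [-0.0, 0.999, 0.048, -0.001]
contact_force: [-0.0, 0.6, 0.2]
width: 0.0472
clock: 17.88
position: [0.4622, -0.2287, 0.0842]
ee_rot: [-0.0, 0.999, 0.048, -0.0]
contact_force: [-0.4, -0.2, 0.2]
width: 0.0273
position: [0.4662, -0.2284, 0.0842]
ee_rot: [-0.0, 0.999, 0.048, -0.0]
contact_force: [-0.8, -0.3, -0.3]
position: [0.4693, -0.2281, 0.0841]
ee_rot: [-0.0, 0.999, 0.048, -0.001]
contact_force: [-4.7, -2.7, 1.7]
position: [0.4699, -0.2278, 0.0842]
ee_rot: [-0.0, 0.999, 0.049, -0.005]
contact_force: [-14.0, -4.7, 7.7]
position: [0.4707, -0.2275, 0.084]
ee_rot: [-0.0, 0.999, 0.05, -0.008]
contact_force: [-21.7, -6.8, 11.6]
```

The retest, with drag near zero, binds cleanly at the same place (470 mm, rising to 22 N). So b binds and a goes, and a is the answer. I'll draw b back clear of the roller and release it.

```bash
python3 -m jog '[-8,0,0,0,0,0,-20,0,0,0,0,0,-35,0,0,0,0,0,-48,0,0,0,0,0,-48,0,0,0,0,0]'; python3 -m jog '[0,0,0,0,0,0,0,0,0,0,0,0,0,0,-30,0,0,0,0,0,-60,0,0,0,0,0,-60,0,0,0]' 0.45; python3 - <<'E'
from h import *
d=cam("wrist"); cv2.imwrite("pics/w7.png",d["frame"][:,:,::-1]); np.save("w7.npy",d,allow_pickle=True); st()
E
```

```text
clock: 19.5
position: [0.4289, -0.2317, 0.0843]
ee_rot: [-0.0, 0.999, 0.047, -0.0]
contact_force: [0.0, -0.3, -0.2]
width: 0.0273
clock: 20.12
position: [0.4322, -0.233, 0.1464]
ee_rot: [0.002, 0.999, 0.048, 0.002]
contact_force: [0.8, -0.8, 0.0]
width: 0.0472
20.18 [ 431.2 -232.2  145. ] [[0.995, 0.096, 0.002], [0.096, -0.995, -0.002], [0.002, 0.002, -1.0]] [ 0.5 -0.5  0.1] 46.8
```

View pics/w7.png

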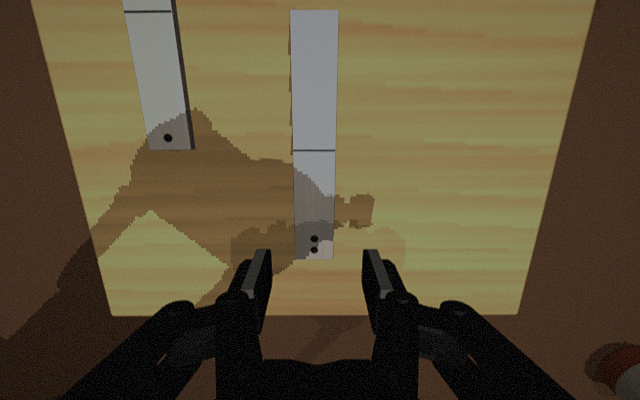

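```bash
python3 - <<'E'
from h import *
d=np.load("w7.npy",allow_pickle=True).item()
im=d["frame"][:,:,::-1].copy(); 
for n,(x0,y0,x1,y1) in {"ca":(110,0,210,160),"cb":(90,290,190,330),"cc":(470,290,570,330)}.items():
    crop(d,n,x0,y0,x1,y1,5 if n=="ca" else 7)
f=lambda u,v,z=.06:w(d,u,v,z)[:2]*1000
yaw=lambda a,b:np.degrees(np.arctan2(*(a-b)[::-1]))
print("edges",yaw(f(31,0),f(111,315)),yaw(f(597,0),f(517,315)),"rear",yaw(f(111,316),f(517,315))-90)
print(f(111,316),f(517,315))
print("A mid",(f(123,11,.068)+f(172,11,.068))/2,"rear",(f(149,150,.068)+f(191,150,.068))/2)
E
```

```text
edges 5.2961626004723685 5.380343869559484 rear 5.438204876666347
[326.53959644 -72.10351633] [ 358.53072102 -408.1425073 ]
A mid [ 551.62497052 -123.55432322] rear [ 471.80654517 -131.98593224]
```

View pics/ca.png

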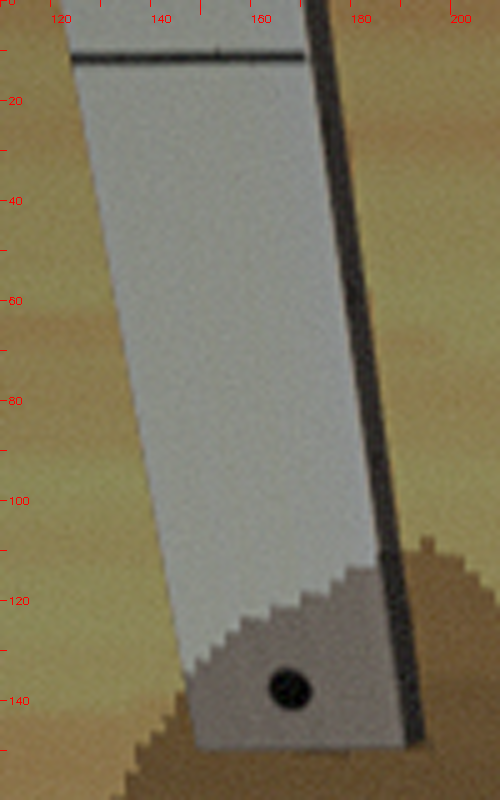

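View pics/cb.png

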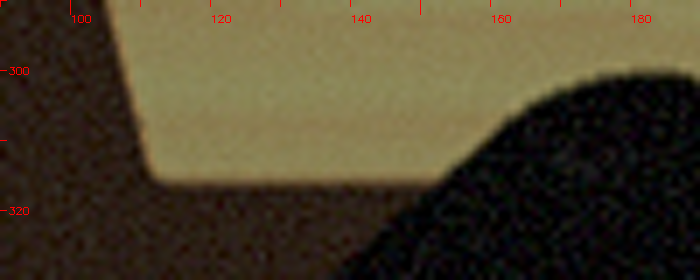

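View pics/cc.png

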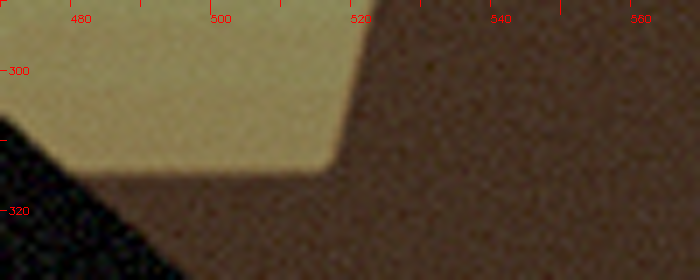

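```bash
python3 go.py 496.9 -129.3 82.3 6.0; python3 -m jog '[20,-50,0,0,0,-0.5,55,-95,0,0,0,-0.5,75,-96.1,0,0,0,-0.5,75.3,-96.1,30,0,0,-0.5,75.3,-96.1,45,0,0,-0.5,75.3,-96.1,45,0,0,-0.5]'; python3 go.py 496.9 -129.3 82.3 6.0; python3 - <<'E'
from h import *
d=cam("wrist"); cv2.imwrite("pics/w8.png",d["frame"][:,:,::-1])
E
```

```text
shift [ 75.2 -96.2  62.7] turn [ 0.1  -0.11 -0.48]
20.18 [ 431.2 -232.2  145. ] [[0.995, 0.096, 0.002], [0.096, -0.995, -0.002], [0.002, 0.002, -1.0]] [ 0.5 -0.5  0.1] 46.8
clock: 20.92
position: [0.4948, -0.1291, 0.0976]
ee_rot: [-0.001, 0.999, 0.052, -0.002]
contact_force: [0.1, -0.1, 0.4]
width: 0.0469
shift [ 2.2  0.4 15.3] turn [-0.1   0.22 -0.05]
20.93 [ 494.8 -129.1   97.6] [[0.995, 0.104, -0.004], [0.104, -0.995, 0.001], [-0.004, -0.002, -1.0]] [ 0.1 -0.1  0.4] 46.9
```

View pics/w8.png

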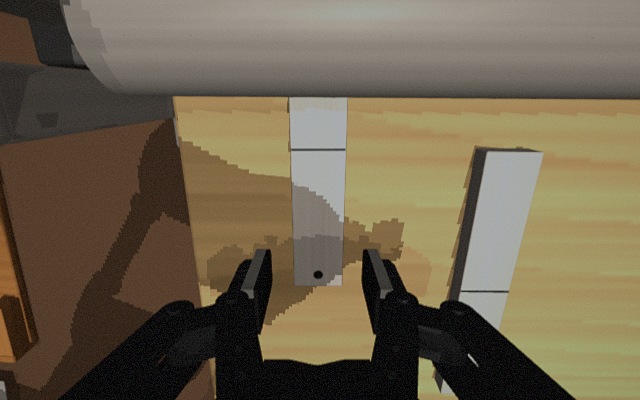

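```bash
python3 -m jog '[1.5,0,10,0,0,0,1.5,0,14.5,0,0,0,1.5,0,14.5,0,0,0]';  python3 -m jog '[0,0,0,0,0,0,0,0,0,0,0,0,0,0,0,0,0,0,10,0,0,0,0,0.5,20,0,0,0,0,0.5,30,0,0,0,0,0.5,38,0,0,0,0,0.5,44,0,0,0,0,0.5,44,0,0,0,0,0.5]' 0.8 30; python3 - <<'E'
from h import *
st()
d=cam("wrist"); cv2.imwrite("pics/w9.png",d["frame"][:,:,::-1]); np.save("w9.npy",d,allow_pickle=True); crop(d,"w9c",240,120,400,300,4)
E
```

```text
clock: 21.35
position: [0.4974, -0.1289, 0.0846]
ee_rot: [-0.0, 0.999, 0.052, -0.0]
contact_force: [-0.1, 0.3, 0.1]
width: 0.0467
clock: 22.48
position: [0.5406, -0.1242, 0.0852]
ee_rot: [0.0, 0.999, 0.048, -0.001]
contact_force: [-3.1, -0.3, 5.7]
width: 0.0259
22.48 [ 540.6 -124.2   85.2] [[0.995, 0.096, -0.002], [0.096, -0.995, -0.0], [-0.002, -0.0, -1.0]] [-3.1 -0.3  5.7] 25.9
```

View pics/w9.png

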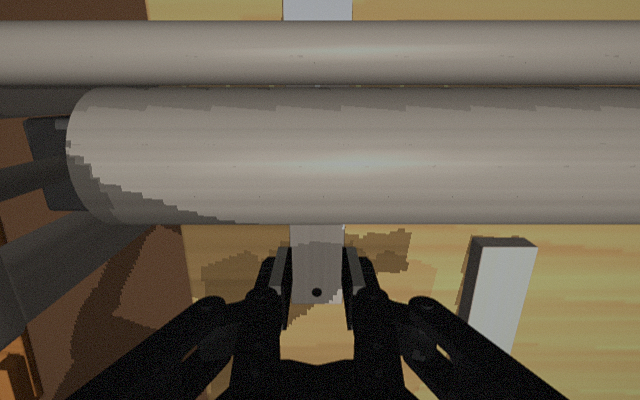

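View pics/w9c.png

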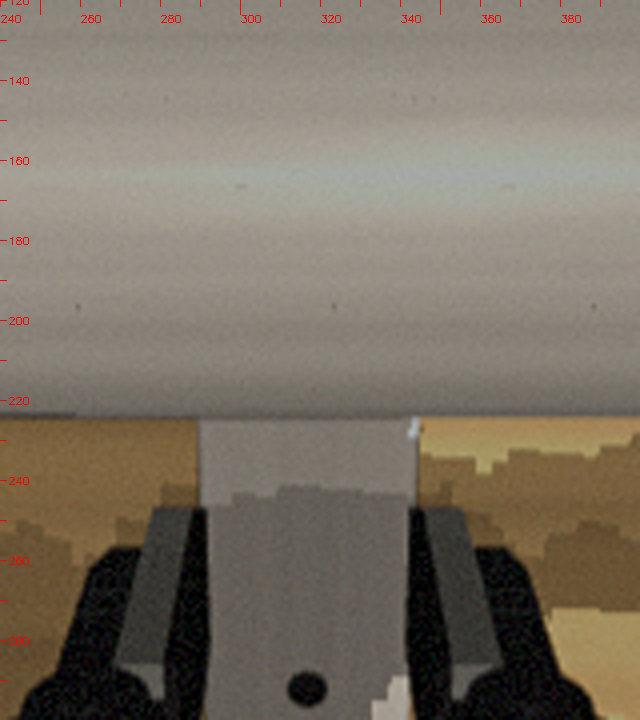

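```bash
cat > rel.py <<'E'
from h import *
import sys
# near edge v, far edge v, leaf rear v (col u)
d=np.load(sys.argv[1],allow_pickle=True).item(); u,vn,vf,vr=map(float,sys.argv[2:6])
Rm=cv2.Rodrigues(np.array(d["rvec"]))[0]; c=-Rm.T@np.array(d["tvec"]).ravel()
ex=np.array([np.cos(np.radians(5.42)),np.sin(np.radians(5.42)),0])
def ang(v):
    r=Rm.T@np.linalg.inv(d["camera_matrix"])@np.array([u,v,1.]); return np.arctan2(r@ex,-r[2])
a,b=ang(vn),ang(vf); half=(b-a)/2; m=(a+b)/2
for g in (9.5,11,11.8):
    h=c[2]*1000-(85+g); x=h*np.tan(m); D=np.hypot(h,x)
    # only near edge, known radius:
    from scipy.optimize import brentq
    xn=brentq(lambda X:np.arctan2(X,h)-np.arcsin(25/np.hypot(X,h))-a,-300,300)
    rear=(c[2]*1000-68)*np.tan(ang(vr)); print("g",g,"r implied",D*np.sin(half),"axis-rear",x-rear,"via near edge",xn-rear, "axis world",c@ex*1000+x, c@ex*1000+xn)
print("nip along ex from map",np.array([611,-214.2,0])@ex)
E
python3 - <<'E'
from h import *
d=np.load("w9.npy",allow_pickle=True).item(); crop(d,"w9d",270,200,370,320,6); crop(d,"w9e",270,60,370,110,6)
E
```

```text
(no output)
```

View pics/w9d.png

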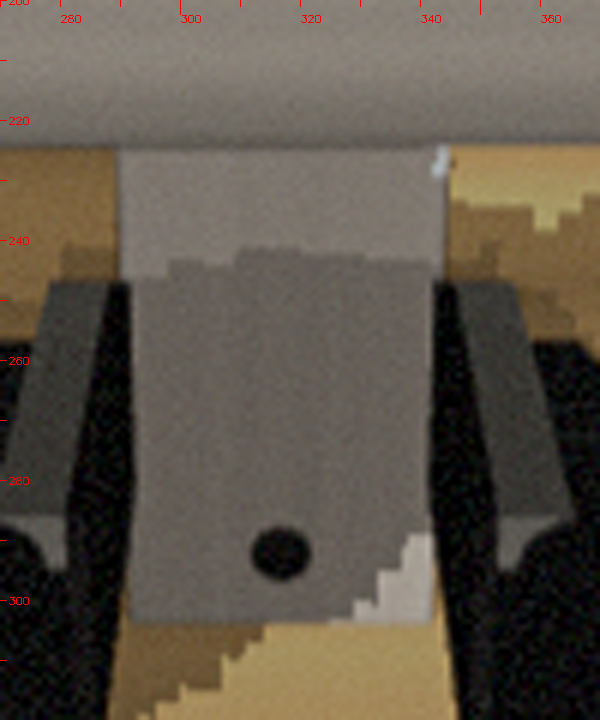

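View pics/w9e.png

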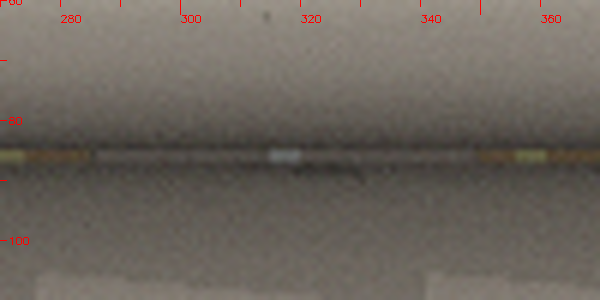

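```bash
python3 rel.py w9.npy 317 224.3 87 303.5
```

```text
g 9.5 r implied 25.044099463365875 axis-rear 86.25602012330577 via near edge 86.20792753701717 axis world 586.9979649359788 586.94987234969
g 11 r implied 24.715821221978057 axis-rear 86.55063788611082 via near edge 86.8605485145015 axis world 587.2925826987837 587.6024933271744
g 11.8 r implied 24.54073949323789 axis-rear 86.70776735960683 via near edge 87.20861303582649 axis world 587.4497121722798 587.9505578484994
nip along ex from map 588.0358144079221
```

Two independent estimates (roller contour 6.5 mm, map 7 mm) agree, so I'll advance 6.5 mm more.

```bash
python3 -m jog '[3,0,0,0,0,0,6.5,0,0,0,0,0,6.5,0,0,0,0,0,6.5,0,0,0,0,0]'; python3 - <<'E'
from h import *
st()
d=cam("wrist"); np.save("w10.npy",d,allow_pickle=True); crop(d,"w10d",270,200,370,320,6)
E
python3 -m jog '[0,0,0,0,0,0,0,0,0,0,0,0,-10,0,-30,0,0,0,-50,0,-70,0,0,0,-90,0,-100,0,0,0,-90,0,-100,0,0,0]' 0.45;python3 - <<'E'
from h import *
st()
d=cam("wrist"); np.save("w11.npy",d,allow_pickle=True);  cv2.imwrite("pics/w11.png",d["frame"][:,:,::-1])
E
```

```text
clock: 23.02
position: [0.5464, -0.1236, 0.0852]
ee_rot: [-0.0, 0.999, 0.048, -0.002]
contact_force: [-4.2, -0.4, 5.8]
width: 0.0259
23.02 [ 546.4 -123.6   85.2] [[0.995, 0.096, -0.003], [0.096, -0.995, -0.0], [-0.003, -0.0, -1.0]] [-4.2 -0.4  5.8] 25.9
clock: 23.82
position: [0.4573, -0.1326, 0.187]
ee_rot: [0.001, 0.999, 0.047, 0.002]
contact_force: [0.9, -0.8, -0.8]
width: 0.047
23.82 [ 457.3 -132.6  187. ] [[0.996, 0.095, 0.003], [0.095, -0.996, -0.002], [0.003, 0.002, -1.0]] [ 0.9 -0.8 -0.8] 47.0
```

View pics/w10d.png

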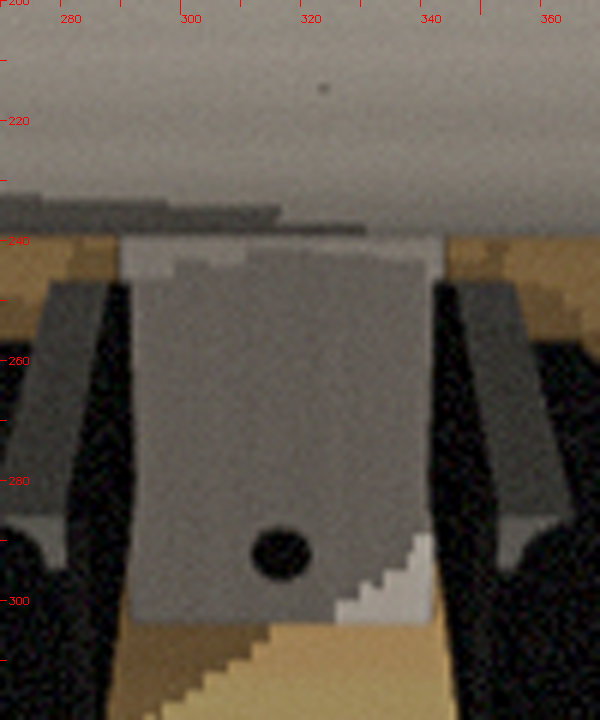

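View pics/w11.png

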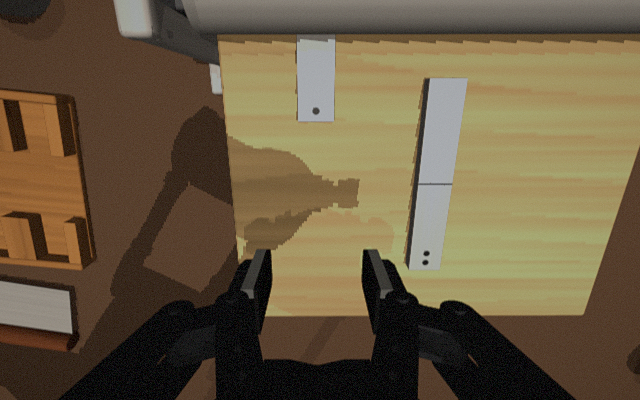

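```bash
python3 rel.py w10.npy 317 238.9 100 303.5 | awk '{print}' ; python3 - <<'E'
from h import *
d=np.load("w11.npy",allow_pickle=True).item(); crop(d,"w11c",280,20,360,130,6); crop(d,"w11e",225,300,325,330,7)
t=cam("top"); np.save("top11.npy",t,allow_pickle=True); crop(t,"t11",320,105,520,315,3); s=cam("side"); crop(s,"s11",240,90,460,240,3)
E
```

```text
g 9.5 r implied 25.801059994856146 axis-rear 81.19734130518665 via near edge 80.30410762501344 axis world 587.8240629848573 586.9308293046842
g 11 r implied 25.462663700729898 axis-rear 81.55999446926278 via near edge 81.04409453325394 axis world 588.1867161489334 587.6708162129246
g 11.8 r implied 25.2821856771959 axis-rear 81.75340949010338 via near edge 81.43875421764886 axis world 588.380131169774 588.0654758973195
nip along ex from map 588.0358144079221
```

View pics/w11c.png

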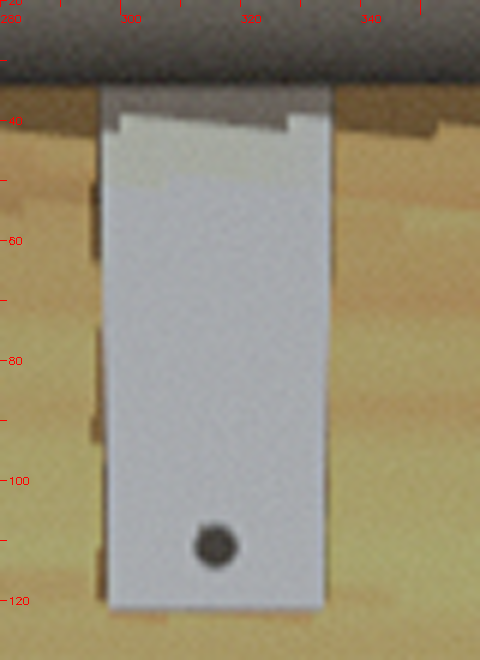

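View pics/w11e.png

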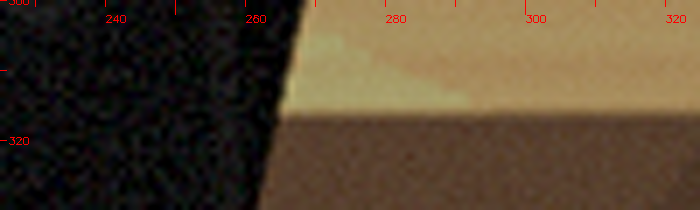

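View pics/t11.png

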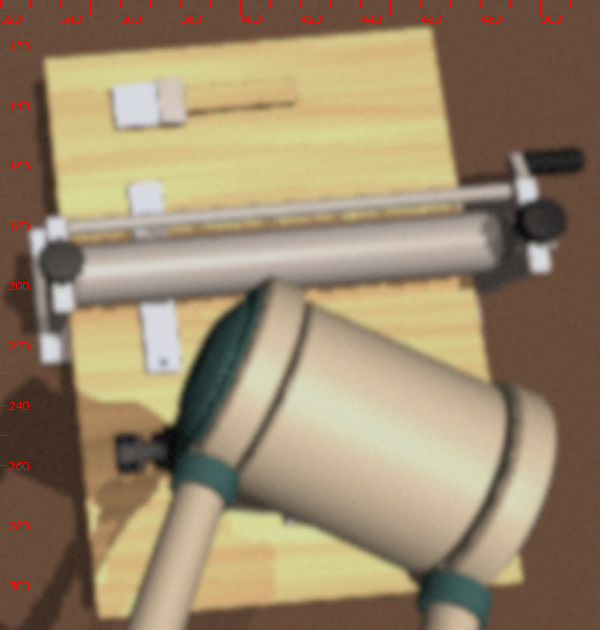

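View pics/s11.png

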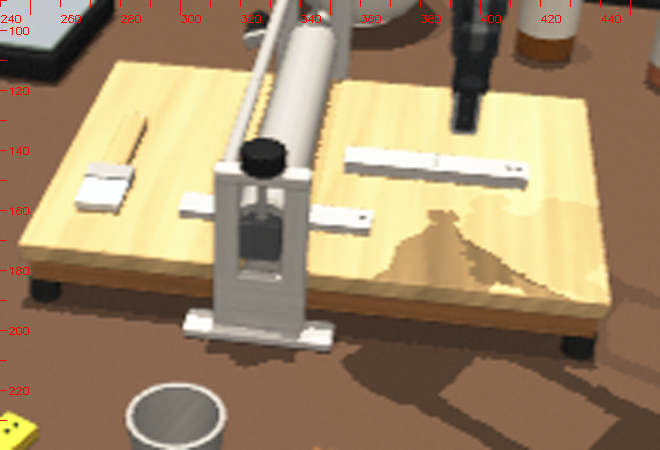

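```bash
python3 - <<'E'
from h import *
ex=np.array([np.cos(np.radians(5.42)),np.sin(np.radians(5.42))])
d=np.load("w11.npy",allow_pickle=True).item(); f=lambda u,v,z:w(d,u,v,z)[:2]*1000
rear=(f(298,121.2,.068)+f(334,121,.068))/2; be=f(300,316,.06); print("rear->board end (want 190):",(rear-be)@ex)
yaw=lambda a,b:np.degrees(np.arctan2(*(a-b)[::-1]))
print("leaf yaw L,R",yaw(f(296.5,36,.068),f(298,119,.068)),yaw(f(335.3,36,.068),f(334,119,.068)))
print("roller front line yaw",yaw(f(230,33.8,.09),f(600,33.8,.09))-90)
t=np.load("top11.npy",allow_pickle=True).item(); crop(t,"t12",350,155,400,240,8)
E
```

```text
rear->board end (want 190): 188.43343770289323
leaf yaw L,R 5.355385499111955 5.513452921398292
roller front line yaw 5.421368755175024
```

View pics/t12.png

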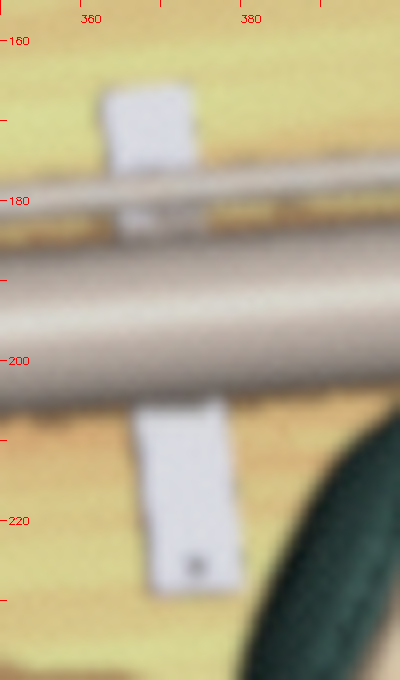

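```bash
python3 - <<'E'
from h import *
t=np.load("top11.npy",allow_pickle=True).item(); f=lambda u,v,z:w(t,u,v,z)[:2]*1000
ex=np.array([np.cos(np.radians(5.42)),np.sin(np.radians(5.42))])
r,fr=f(374.2,229,.068),f(367.5,165.8,.068); print(np.linalg.norm(fr-r),"mid-nip",((r+fr)/2-np.array([611,-214.2]))@ex,"rear",(r-[611,-214.2])@ex)
E
```

```text
160.06961228505483 mid-nip -0.8445200465470477 rear -80.87885825818947
```

Leaf a's mid line is about 1 mm from the nip by all the estimates, and it is square to within 0.1°. One last overview, then I'll hand in.

```bash
python3 -m jog '[0,0,-60,0,0,0,0,0,-60,0,0,0,0,0,-60,0,0,0]'; python3 - <<'E'
from h import *
d=cam("side"); cv2.imwrite("pics/sf.png",d["frame"][:,:,::-1]); st()
E
```

```text
clock: 24.35
position: [0.4586, -0.1321, 0.2436]
ee_rot: [-0.0, 0.999, 0.048, -0.001]
contact_force: [-0.5, 0.0, 0.1]
width: 0.0467
24.4 [ 458.  -131.9  243.1] [[0.995, 0.096, -0.003], [0.096, -0.995, 0.001], [-0.003, -0.002, -1.0]] [-0.1  0.6  0.5] 46.7
```

View pics/sf.png

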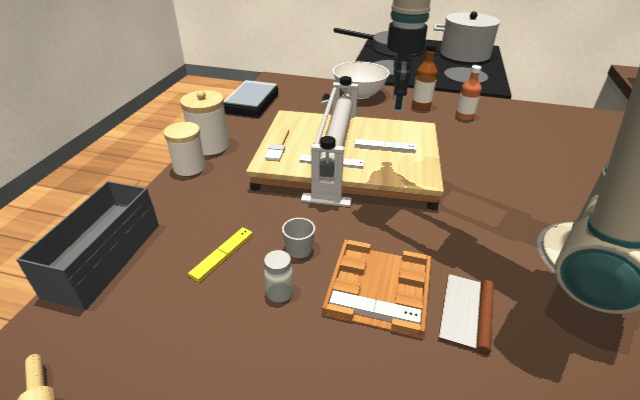

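The view shows leaf a through the rollers (300–363, 160), leaf b flat on the feed board (385,146), leaf c in the tray (375,307), and everything else where it was.

```bash
python3 -c "
from rig import *
print(sign_off())"
```

```text
the job is handed in; nothing more can be done
None
```

Leaf a (8 mm) is the thickest leaf that goes, so the gap is between 8 and 12 mm. I left it half way through the rollers and handed the job in at about 24 s.

- **Leaf a:** it slid in under the roller with about 4 N of drag.
- **Leaf b (12 mm):** pushed gently, it stopped about 6 mm before the nip line. I backed it off, levelled it and tried again, and it stopped at the same place, with the force rising to about 22 N. It now lies flat on the feed board, clear of the roller.
- **Leaf c (16 mm):** not needed, so it stays in the tray.
- **Last checks:** leaf a is square to the roller within about 0.1°. The estimates put its scribed line 0.3 to 1.8 mm before the nip line, most of them about 1 mm. I left that small offset as it was. The line itself is hidden under the roller, so this comes from the leaf's visible ends. The gripper is clear of everything, and the other kitchen things look undisturbed.

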